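Hook the frame tray out from under the display riser and lay out its spectacle case

TASK

The customer's spectacle case is in the wooden tray tucked under the red display riser. Catch the pull hook behind the tray's front rim and drag the tray completely out from under the riser without the gripper touching it, then put the hook back on its rest as it lay. Take the case out of the tray and set it down gently, flat with its lid still up, in the middle of the presentation pad and lengthwise along it; leave the spray bottle and the potted plant where they are.

Things in the scene. Friction and masses are not known exactly. Their poses are not given: they have to be found in the camera images.
- riser: Fixed red display riser, a bench-like shelf open at front and back, with spectacles fixed on top: 200 mm deep (its x), 360 mm wide (its y); top board's upper face 150 mm, underside 136 mm above the counter; a 14 mm side panel at each end. Origin: on the counter below the middle of its front edge (the edge nearest the robot); x points away from the robot, so it reaches from x = 0 to 200 mm.
- tray_rim (a point): Middle of the top of the front rim (the long wall nearest the robot) of a loose open wooden tray, 160 mm deep (x), 210 mm wide (y), 30 mm high, walls and floor 6 mm thick, 0.25 to 0.5 kg. x points away from the robot, square to the rim: the tray reaches from x = -3 to 157 mm, y = -105 to 105 mm. At the start its front 30 to 40 mm stick out from under the riser.
- case_mid (a point): Centre (20 mm above its underside) of the hard black spectacle case in the tray: 58 mm wide (its x), 160 mm long (its y), 40 mm high (its z, lid up), rounded edges, about 0.12 kg, loose. At the start it lies near the tray's middle, leaving 35 to 55 mm of open tray floor between it and the front rim.
- hook_grip (a point): Pull hook, loose, 0.14 kg; this point is the centre of its flat-sided wooden handle, 120 mm long (its x), 20 mm wide (its y), 28 mm high (its z). From the handle's front an 8 mm steel rod runs along the hook's +x to x = 130 mm and is bent straight down there (hook's -z). Centre of mass about 27 mm ahead (+x) of this point.
- hook_tip (a point): Lowest point of the hook's bent tip, at (130, 0, -51) mm from the handle's centre in the hook's axes; the tip is 8 mm thick with a 12 mm ball at its end; same axes as hook_grip.
- rest: Fixed wooden rest for the hook. Origin: on the counter below the handle's centre of a hook that lies home, 62 mm up, tip down, hook's x along the rest's x. Base plank x = -70 to 105 mm, 70 mm wide, 10 mm thick; two 12 mm thick uprights with flared notches: at x = -45 mm for the handle (23 mm wide at the bottom, 48 mm up; top 70 mm up), at x = 90 mm for the rod (12 mm wide, 58 mm up; top 80 mm up).
- pad: Fixed flat presentation pad, grey cloth on dark wood, 160 mm (its x) by 260 mm (its y) and 6 mm thick. Origin: centre of its underside, on the counter.
- spray: Loose bottle of lens spray, 40 mm in diameter, 125 mm high, standing beside the way of the tray; bystander. Origin: centre of its underside.
- succulent: Loose small plant in a white pot, 80 mm in diameter, 105 mm high, standing on the other side of the tray's way out; bystander. Origin: centre of its underside.
There are look-alikes about, which are no part of the job. What is meant by the rest is not pink, and is the smaller of those in its own colour.

How it is judged:
By the outcome, as a careful person would: the job done as asked, in the order asked, and still so for the second after the job is handed in, with the robot touching nothing.
It also fails if it takes over 70 s, if anything falls off the work surface, if the arm or the gripper's body presses on something with over 40 N, if the wrist force passes 120 N, or if a joint passes its speed limit or range.

ROBOT

A 6-joint arm with a two-finger parallel gripper is mounted at the origin on the work surface. World frame = base frame: x ahead of the robot, y to its left, z up, the work surface at z = 0. Lengths are in m, angles in rad, forces in N, time in s.
With the tool pointing down it reaches from about 0.25 to 0.725 m from the base axis. Payload 4 kg.
Tool frame: the origin (TCP) lies midway between the tips of the shut fingers; the grasp point (between the pads) lies 19 mm behind it; z points along the fingers, y is the line along which they close (so a half turn about z gives the same grasp; the last joint's range is limited). The gripper opens to 85 mm and grips with 20 to 120 N. Pads are 22 mm wide; open, the fingers measure 114 mm over their backs; the gripper's body (76 mm by 85 mm) begins 54 mm behind the grasp point. The pads swing forward as they close: fully open they stand 13 mm farther back than shut.
Start: joints at [1.228, 0.241, 0.005, 1.335, 0, 1.571], TCP at [0.168, 0.471, 0.231] pointing down, gripper open.
Joint ranges: [-2.72, 2.72], [-1.05, 1.87], [-1.09, 1.28], [-1.99, 2.15], [-1.42, 1.44], [-3.14, 3.14]. Speed limits (rad/s): [2.79, 2.79, 3.14, 3.14, 3.14, 3.14].

INTERFACE

Orientations are given as a unit quaternion [x, y, z, w].
In Python, from workcell import monitor, vision, job gives the robot as it stands.
- The arm moves only by the tool move_arm, never from a script. Its argument "moves" is a list that holds one entry, the list of rows, each a list of 5 numbers: the shift along the world's x, y, z in m, then the turn about the world's z in degrees, then the opening in per cent of the stroke, from 0 (shut) to 100 (fully open). In form: [[[x, y, z, turn, gripper], ...]]. A call has 1 to 5 rows; each row is the pose to reach, as a shift and turn from the pose commanded when the call began; what a row does not reach only later rows make up. A row lasts 1/8 s, in which the tool goes at most 62.5 mm and 10.7 degrees, less where a joint would pass 70% of its speed; a pose out of reach is approached as far as the arm can. A call with a gripper value outside its range is refused whole. The fingers move at their own pace and stop on an object; the grip force is fixed at half the most. Time passes only in rows, so rows that repeat a pose let the fingers close. It gives the time, the measured TCP pose, the force, the opening and the grip force at its end, in the units of the state.
- monitor.get_obs(): the state, without advancing time (a new reading comes with each control period).
- vision.camera(name): name is "side" or "top"; returns a dict with "color" (420x560x3 uint8, red, green, blue), "camera_matrix" (3x3 intrinsics, pixels), "k1" (the pictures are not rectified: a ray, as slopes to the right and down, at radius r is drawn at 1 + k1 r^2 times it, then the intrinsics apply), "eye" and "attitude" of the camera in the world. Camera axes: x right, y up, looking along -z (the intrinsics and any distortion apply to the point x, -y, -z); pixel columns grow to the right and rows downward; lengths in m; the calibration is good to about 2 mm. A picture is of the moment at which its call begins. There is no depth.
- job.job_done(): hands the job in; it is judged then, once.
The state is a dict: "clock": time; "joint_pos": joint angles; "joint_vel": joint speeds; "tau": joint torques, N m; "eef_pos": TCP position; "tool_rot": TCP orientation; "ft_force": force on the tool from outside, world axes, zero at the start; "ft_torque": the same for the moment, N m; "grip_width": finger opening in m; "grasp_force": force on a finger pad.
Only numpy, scipy, OpenCV 4.12 (cv2) and the standard library are available. Lean on these libraries where they do the work, as an engineer would, in place of code of your own. Each camera call takes 0.05 s, during which the arm holds its last target. There are 200 camera calls.

## Working session

There is one attempt and no reset: what is moved stays moved. The work goes in short steps, Python scripts to look and compute and a tool call to move; the robot and the scene stay as the last step left them, time stands still between calls to the robot, and variables do not carry over. Pictures are saved under pics/ and viewed, at most 10 in all, crops included, and the job is handed in when it is done.

Besides the shell and the picture viewer there is one more tool, called after "Emit:" by a JSON object that holds its "op" and its "data". move_arm: Moves the arm, as the interface text tells. Its arguments: {"type":"object","properties":{"moves":{"type":"array","items":{"type":"array","items":{"type":"array","items":{"type":"number"}}}}},"required":["moves"]}

```bash
mkdir -p pics; ls; cat > h.py <<'E'
import numpy as np, cv2
from scipy.spatial.transform import Rotation as R
from workcell import monitor, vision, job
def cam(n):
    c=vision.camera(n); np.savez(f'/tmp/{n}.npz',**{k:np.array(v) for k,v in c.items()}); return c
def load(n): return dict(np.load(f'/tmp/{n}.npz'))
def rot(c):
    a=np.array(c['attitude'],float); return a if a.shape==(3,3) else R.from_quat(a).as_matrix()
def ray(c,uv):
    K=np.array(c['camera_matrix']);k=float(c['k1'])
    p=cv2.undistortPoints(np.array(uv,float).reshape(-1,1,2),K,np.array([k,0,0,0,0.]))[:,0]
    d=np.c_[p[:,0],-p[:,1],-np.ones(len(p))]@rot(c).T
    return d
def atz(c,uv,z):
    d=ray(c,uv);e=np.array(c['eye']);return e+d*((z-e[2])/d[:,2])[:,None]
def proj(c,P):
    P=np.atleast_2d(P);q=(P-np.array(c['eye']))@rot(c)
    s=np.c_[q[:,0]/-q[:,2],-q[:,1]/-q[:,2]];s*=(1+float(c['k1'])*(s**2).sum(1))[:,None]
    K=np.array(c['camera_matrix']);return s@K[:2,:2].T+K[:2,2]
def tri(c1,u1,c2,u2):
    d1=ray(c1,[u1])[0];d2=ray(c2,[u2])[0];e1=np.array(c1['eye']);e2=np.array(c2['eye'])
    t=np.linalg.lstsq(np.c_[d1,-d2],e2-e1,rcond=None)[0];a=e1+t[0]*d1;b=e2+t[1]*d2
    return (a+b)/2,np.linalg.norm(a-b)
def save(c,f,box=None,s=1):
    im=c['color'][...,::-1]
    if box: im=im[box[1]:box[3],box[0]:box[2]]
    cv2.imwrite(f'pics/{f}.png',cv2.resize(np.ascontiguousarray(im),None,fx=s,fy=s,interpolation=cv2.INTER_CUBIC))
E
python3 - <<'E'
from h import *
for n in('top','side'):
    c=cam(n);save(c,n+'0',None,1.42);print(n,c['eye'],c['attitude'],c['camera_matrix'],c['k1'])
print(monitor.get_obs())
E
```

```text
pics
top [ 0.39177931 -0.08250889  1.23290298] [-0.03727258  0.03873593  0.70969516 -0.70245503] [[444.51502629   0.         273.0685621 ]
 [  0.         444.51502629 205.54612295]
 [  0.           0.           1.        ]] 0.000638891765277101
side [-0.18905724 -0.76095268  0.71663822] [ 0.44134157 -0.18179203 -0.32932127  0.81468814] [[387.4638199    0.         282.79319314]
 [  0.         387.4638199  212.20567839]
 [  0.           0.           1.        ]] -0.09967009106616816
{'clock': 0.1, 'joint_pos': array([ 1.22798171e+00,  2.41336876e-01,  3.88298082e-03,  1.33521050e+00,
       -1.01687163e-05,  1.57082649e+00]), 'joint_vel': array([-0.00075136, -0.00079863,  0.0030613 , -0.00122355,  0.00078693,
        0.00050641]), 'tau': array([ 4.16992152e-04, -3.73139870e+01,  2.53009468e+01,  1.08803774e-02,
        1.12977236e-04, -9.37850842e-06]), 'eef_pos': array([0.16788489, 0.47037937, 0.23051154]), 'tool_rot': array([ 1.70583984e-01,  9.85342698e-01, -9.21216952e-04, -1.54293865e-04]), 'ft_force': array([-0.57000703,  0.00628105, -0.08619733]), 'ft_torque': array([-0.02432844, -0.0104112 ,  0.01878417]), 'grasp_force': 0.0, 'grip_width': 0.08541939045465427}
```

View pics/top0.png

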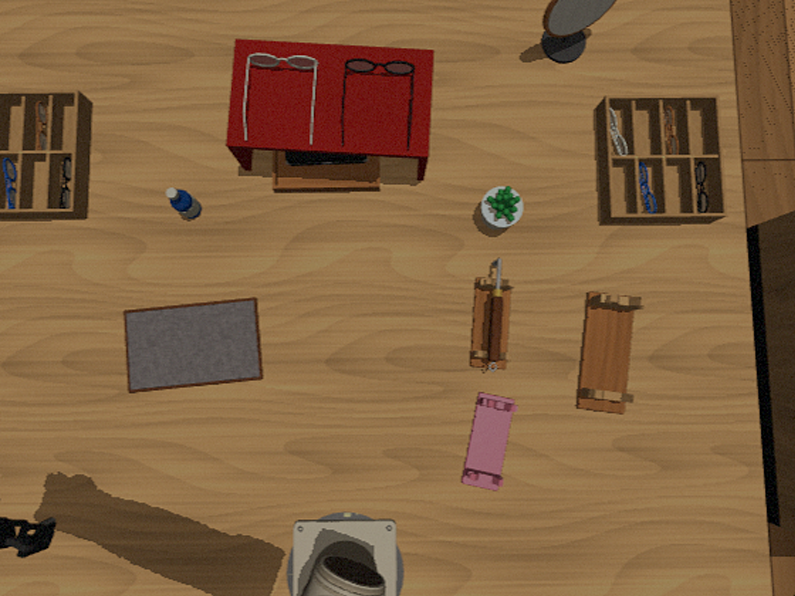

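View pics/side0.png

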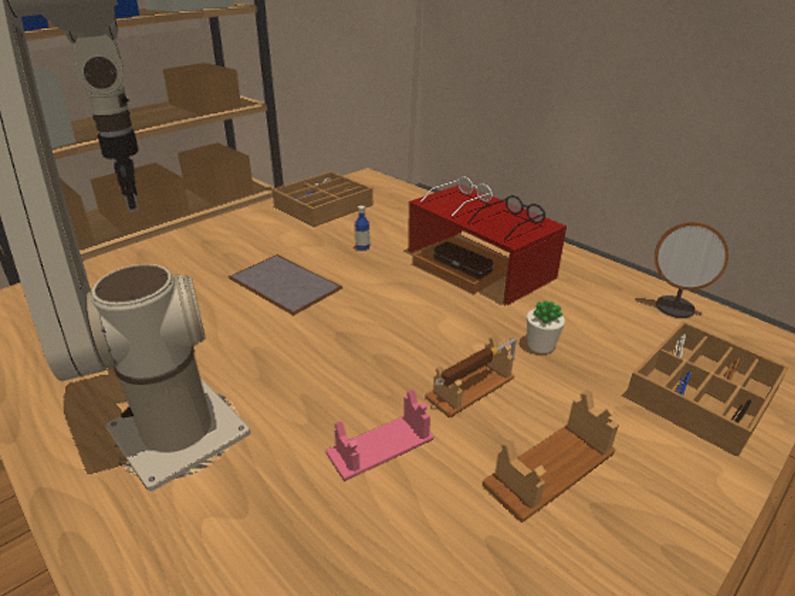

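The top view shows the riser at about (330,100), the tray's rim from (273,190) to (380,188), the pad at (193,345) and the spray at (185,203). The pot is at (502,208), and the hook lies on the smaller wooden rest at (491,325). The side view agrees. I'll zoom in for measuring.

```bash
python3 - <<'E'
from h import *
save(load('top'),'topz',(185,95,370,270),3.4);save(load('side'),'sidez',(285,150,375,295),4)
import cv2
c=load('side');save(c,'sidez',(280,160,410,295),4.4)
E
```

```text
(no output)
```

View pics/topz.png

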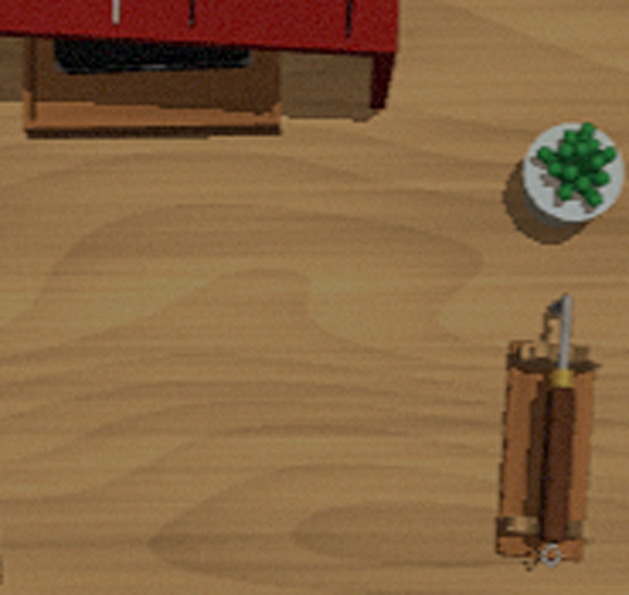

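View pics/sidez.png

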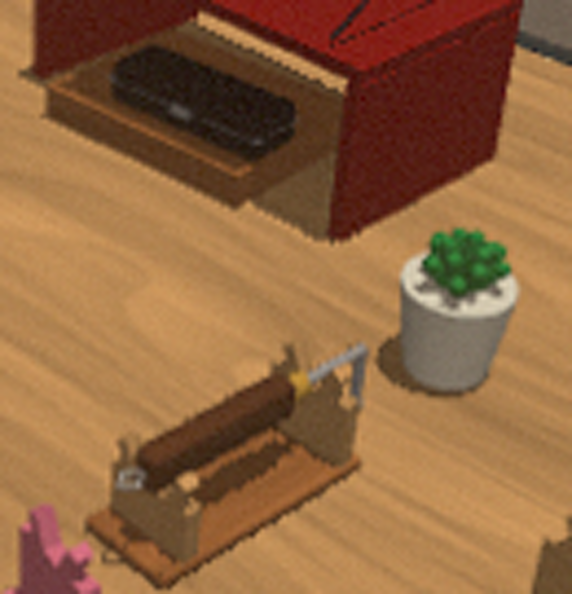

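Top zoom: tray rim's front upper edge runs (25,129)–(281,126), handle axis (563,385)–(553,540), rod elbow (568,297), pot (573,172). Side zoom: rim edge (47,90)–(240,178), elbow (363,350), handle front (290,388) and rear (147,462).

```bash
python3 - <<'E'
from h import *
t=load('top');s=load('side')
T=lambda p:np.array(p)/3.4+[185,95]
S=lambda p:np.array(p)/4.4+[280,160]
Z=lambda p:np.array(p)/1.42
for n,a,b in [('rimL',(25,129),(47,90)),('rimR',(281,126),(240,178)),('elbow',(568,297),(363,350)),('ferr',(563,371),(301,381)),('hfront',(563,387),(290,388)),('hrear',(553,540),(147,462)),('riserR',(396,52),(347,77)),('riserFloorR',(378,108),(334,240)),('caseR',(250,65),(290,135)),('caseL',(57,70),(112,80))]:
    p,e=tri(t,T(a),s,S(b));print(n,p.round(4),round(e,4))
print('z62', atz(t,[T((563,387)),T((553,540)),T((568,297))],.066).round(4))
for zz in(.03,):print('rim',atz(t,[T((25,129)),T((281,126))],zz).round(4))
print('pad',atz(t,[Z(p) for p in[(125,311),(257,298),(262,379),(130,391)]],.006).round(4))
print('pad s',atz(s,[Z(p) for p in[(230,277),(278,256),(341,288),(294,311)]],.006).round(4))
print('restplank',atz(t,[T(p) for p in[(508,350),(595,365),(497,552),(580,560)]],.01).round(4))
print('riser top',atz(t,[Z(p) for p in[(236,40),(434,50),(427,156),(229,150)]],.15).round(4))
print('pot',atz(t,[T((573,172))],.075).round(4),'spray',atz(t,[Z((172,193))],.125).round(4), tri(t,Z((172,193)),s,Z((362,208))))
E
```

```text
rimL [0.7278 0.1357 0.0266] 0.002
rimR [ 0.7278 -0.0743  0.031 ] 0.0041
elbow [ 0.5785 -0.2971  0.0631] 0.0014
ferr [ 0.5202 -0.2912  0.0664] 0.0024
hfront [ 0.5081 -0.2912  0.0674] 0.0037
hrear [ 0.3902 -0.2792  0.0712] 0.0033
riserR [ 0.7464 -0.1559  0.1456] 0.0093
riserFloorR [ 0.7496 -0.1543  0.0016] 0.0014
caseR [ 0.7863 -0.0596  0.0386] 0.0313
caseL [0.7777 0.1087 0.0283] 0.0049
z62 [[ 0.507  -0.29    0.066 ]
 [ 0.389  -0.2789  0.066 ]
 [ 0.5776 -0.296   0.066 ]]
rim [[ 0.7262  0.1358  0.03  ]
 [ 0.7266 -0.0728  0.03  ]]
pad [[0.492  0.4263 0.006 ]
 [0.5148 0.1697 0.006 ]
 [0.3579 0.1582 0.006 ]
 [0.3377 0.4114 0.006 ]]
pad s [[0.3389 0.4079 0.006 ]
 [0.4918 0.4175 0.006 ]
 [0.5113 0.168  0.006 ]
 [0.3685 0.1641 0.006 ]]
restplank [[ 0.5433 -0.256   0.01  ]
 [ 0.5302 -0.3266  0.01  ]
 [ 0.3798 -0.2431  0.01  ]
 [ 0.3727 -0.3096  0.01  ]]
riser top [[ 0.968   0.1834  0.15  ]
 [ 0.9457 -0.1731  0.15  ]
 [ 0.7494 -0.1572  0.15  ]
 [ 0.7638  0.1926  0.15  ]]
pot [[ 0.675  -0.3012  0.075 ]] spray [[0.6938 0.2999 0.125 ]] (array([0.69573779, 0.29981683, 0.12228545]), np.float64(0.0031987927472577073))
```

Emit:
{"op": "move_arm", "data": {"moves": [[[0.022,-0.056,0,3,100],[0.044,-0.112,0,6,100],[0.066,-0.168,0,9,100],[0.088,-0.224,0,12,100],[0.11,-0.28,0,14.3,100]]]}}

```text
clock: 0.72
eef_pos: [0.2782, 0.1891, 0.2311]
tool_rot: [0.045, 0.999, -0.0, 0.0]
ft_force: [1.2, 0.6, -0.7]
grip_width: 0.0857
grasp_force: 0.0
```

Emit:
{"op": "move_arm", "data": {"moves": [[[0.022,-0.056,0,0,100],[0.044,-0.112,0,0,100],[0.066,-0.168,0,0,100],[0.088,-0.224,0,0,100],[0.11,-0.28,0,0,100]]]}}

```text
clock: 1.35
eef_pos: [0.3882, -0.0911, 0.2312]
tool_rot: [0.047, 0.999, 0.0, 0.0]
ft_force: [0.8, 1.0, 0.7]
grip_width: 0.0854
grasp_force: 0.0
```

Emit:
{"op": "move_arm", "data": {"moves": [[[0.015,-0.05,0,0,60],[0.03,-0.1,-0.02,0,60],[0.045,-0.15,-0.05,0,60],[0.06,-0.195,-0.08,0,60],[0.06,-0.195,-0.08,0,60]]]}}

```text
clock: 1.98
eef_pos: [0.4465, -0.2856, 0.1471]
tool_rot: [0.048, 0.999, 0.002, -0.003]
ft_force: [-0.4, 0.3, 0.6]
grip_width: 0.0514
grasp_force: 0.0
```

```bash
python3 - <<'E'
from h import *
s=cam('side');o=monitor.get_obs();print(o['eef_pos'],o['tool_rot'])
save(s,'s1',(290,170,390,295),4.4)
E
```

```text
[ 0.44673262 -0.28434849  0.1488651 ] [ 0.04772301  0.998857    0.00145356 -0.00225924]
```

View pics/s1.png

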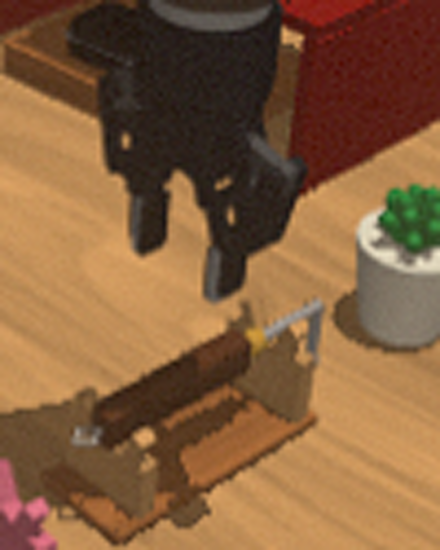

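The open fingers, at about (150,240) and (222,290), hang over the middle of the handle at (178,385). I'll descend and grip.

Emit:
{"op": "move_arm", "data": {"moves": [[[0.001,0,-0.03,0,60],[0.001,0,-0.06,0,60],[0.001,0,-0.09,0,60],[0.001,0,-0.107,0,60],[0.001,0,-0.107,0,60]]]}}

```text
clock: 2.65
eef_pos: [0.4483, -0.2824, 0.0442]
tool_rot: [0.046, 0.999, 0.001, -0.001]
ft_force: [0.3, -0.1, -0.2]
grip_width: 0.0511
grasp_force: 0.0
```

Emit:
{"op": "move_arm", "data": {"moves": [[[0,0,0,0,40],[0,0,0,0,25],[0,0,0,0,10],[0,0,0,0,0],[0,0,0,0,0]]]}}

```text
clock: 3.28
eef_pos: [0.4501, -0.2844, 0.0459]
tool_rot: [0.047, 0.999, -0.0, 0.001]
ft_force: [0.5, 1.4, 6.8]
grip_width: 0.0191
grasp_force: 59.4
```

Emit:
{"op": "move_arm", "data": {"moves": [[[0,0,0,0,0],[0,0,0,0,0]]]}}

```text
clock: 3.52
eef_pos: [0.4501, -0.2844, 0.0459]
tool_rot: [0.047, 0.999, -0.0, 0.001]
ft_force: [0.1, 1.3, 6.2]
grip_width: 0.0194
grasp_force: 59.4
```

Emit:
{"op": "move_arm", "data": {"moves": [[[0,0,0.015,0,0],[0,0,0.035,0,0],[0,0,0.06,0,0],[0,0,0.09,0,0],[0,0,0.09,0,0]]]}}

```text
clock: 4.15
eef_pos: [0.4508, -0.2853, 0.1374]
tool_rot: [0.047, 0.999, -0.002, 0.003]
ft_force: [-0.3, -0.6, -1.6]
grip_width: 0.0194
grasp_force: 58.5
```

```bash
python3 - <<'E'
from h import *
o=monitor.get_obs();print(o['eef_pos'],o['ft_force'],o['grip_width'])
s=cam('side');save(s,'s2',(290,150,400,290),4)
E
```

```text
[ 0.45076238 -0.28534699  0.13736925] [-0.27521696 -0.56658052 -1.64152004] 0.019412470594810015
```

View pics/s2.png

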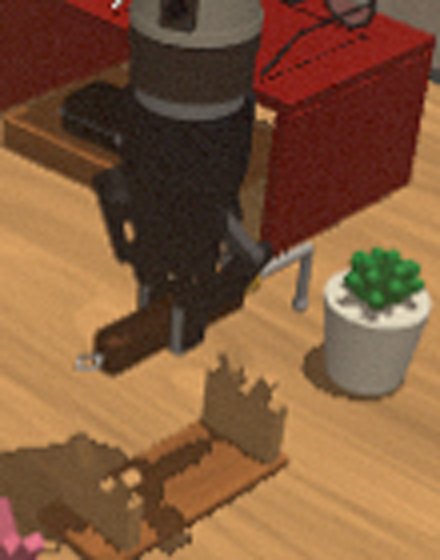

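The hook is held level, with its tip ball at (299,303) and elbow at (308,248), both clear of the rest. I'll carry it in front of the tray.

Emit:
{"op": "move_arm", "data": {"moves": [[[0.005,0.04,0.01,1,0],[0.015,0.09,0.01,2,0],[0.025,0.145,0.01,3,0],[0.035,0.2,0,4,0],[0.045,0.255,0,5.3,0]]]}}

```text
clock: 4.82
eef_pos: [0.4924, -0.0274, 0.1322]
tool_rot: [0.0, 1.0, 0.0, -0.002]
ft_force: [0.6, 0.8, -0.8]
grip_width: 0.0191
grasp_force: 58.8
```

Emit:
{"op": "move_arm", "data": {"moves": [[[0.016,0.04,-0.015,0,0],[0.03,0.06,-0.044,0,0],[0.06,0.06,-0.044,0,0],[0.09,0.06,-0.044,0,0],[0.09,0.06,-0.044,0,0]]]}}

```text
clock: 5.45
eef_pos: [0.5849, 0.031, 0.0884]
tool_rot: [0.0, 1.0, -0.0, -0.001]
ft_force: [-0.3, -0.6, -2.3]
grip_width: 0.0191
grasp_force: 58.8
```

```bash
python3 - <<'E'
from h import *
o=monitor.get_obs();print(o['eef_pos'],o['tool_rot'],o['ft_force'],o['grip_width'])
s=cam('side');t=cam('top')
import cv2
a=s['color'][150:250,270:390,::-1];b=t['color'][80:180,180:300,::-1]
cv2.imwrite('pics/b3.png',np.hstack([cv2.resize(np.ascontiguousarray(x),None,fx=3.3,fy=5/1.5,interpolation=2) for x in(a,b)]))
E
```

```text
[0.58485864 0.03097047 0.08843353] [ 3.33671559e-04  9.99999694e-01 -9.20052295e-05 -7.01915191e-04] [-0.32684109 -0.61219125 -2.3323419 ] 0.01906857457600701
```

View pics/b3.png

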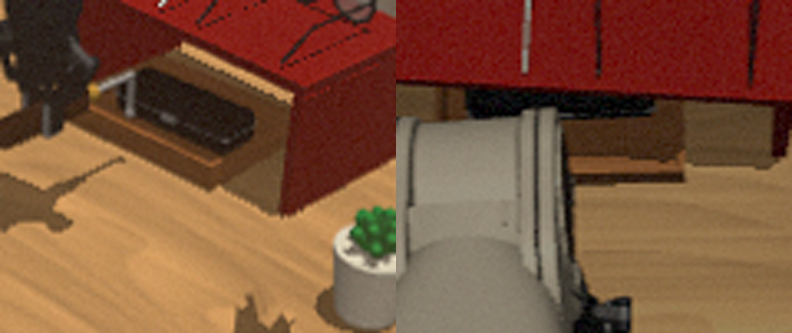

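Left half (side view): the elbow is at about (131,74), the tip's bottom at (131,117), and the case is beyond it. I'll compare that with the prediction.

```bash
python3 - <<'E'
from h import *
s=load('side')
f=lambda P:((proj(s,P)-[270,150])*[3.3,10/3]).round(0)
print(f([[.7135,.031,.0535],[.7135,.031,.104],[.733,.031,.03],[.727,.031,.03]]))
e=s['eye'];d=ray(s,[[270+131/3.3,150+114/3.333],[270+131/3.3,150+74/3.333]]);print(e+d*((.031-e[1])/d[:,1])[:,None])
E
```

```text
[[128. 118.]
 [130.  75.]
 [139. 131.]
 [135. 133.]]
[[0.71845418 0.031      0.05607628]
 [0.71541964 0.031      0.1045757 ]]
```

Emit:
{"op": "move_arm", "data": {"moves": [[[0.018,0,0,0,0],[0.035,0,0,0,0],[0.035,0,-0.02,0,0],[0.035,0,-0.04,0,0],[0.035,0,-0.04,0,0]]]}}

```text
clock: 6.18
eef_pos: [0.6158, 0.0306, 0.048]
tool_rot: [0.0, 1.0, -0.0, -0.003]
ft_force: [-0.2, 0.9, -1.5]
grip_width: 0.0191
grasp_force: 58.9
```

Emit:
{"op": "move_arm", "data": {"moves": [[[-0.01,0,0,0,0],[-0.02,0,0,0,0],[-0.03,0,0,0,0],[-0.04,0,0,0,0],[-0.05,0,0,0,0]]]}}

```text
clock: 6.8
eef_pos: [0.5693, 0.031, 0.0511]
tool_rot: [0.0, 1.0, 0.0, 0.001]
ft_force: [3.7, 0.6, -1.2]
grip_width: 0.0192
grasp_force: 58.9
```

```bash
python3 - <<'E'
from h import *
o=monitor.get_obs();print(o['eef_pos'],o['tool_rot'],o['ft_force'],o['grip_width'])
s=cam('side');save(s,'s4',(270,130,400,250),4.4)
E
```

```text
[0.56927762 0.03097406 0.05109428] [3.39717460e-04 9.99999269e-01 4.58188668e-05 1.15983081e-03] [ 3.69933314  0.58638045 -1.15848007] 0.019213437474835664
```

View pics/s4.png

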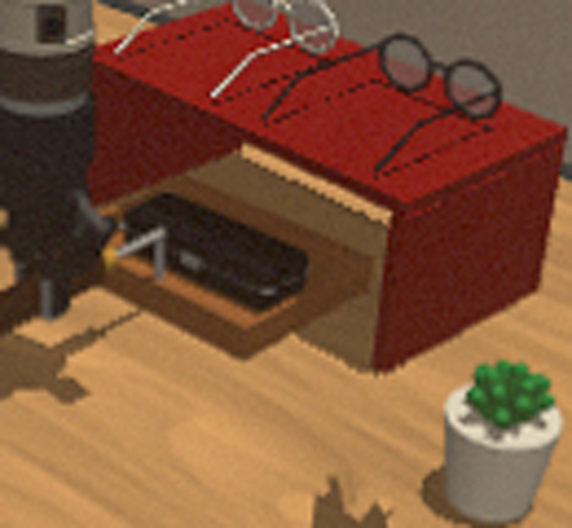

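The hook sits behind the rim, with its tip at (160,280). The tray has come about 40 mm and the force is 3.7 N, so I'll keep pulling.

Emit:
{"op": "move_arm", "data": {"moves": [[[-0.012,0,0,0,0],[-0.025,0,0,0,0],[-0.04,0,0,0,0],[-0.055,0,0,0,0],[-0.07,0,0,0,0]]]}}

```text
clock: 7.48
eef_pos: [0.4984, 0.0309, 0.0505]
tool_rot: [0.0, 1.0, -0.0, 0.0]
ft_force: [2.7, -0.8, -0.9]
grip_width: 0.0192
grasp_force: 59.0
```

Emit:
{"op": "move_arm", "data": {"moves": [[[-0.015,0,0,0,0],[-0.03,0,0,0,0],[-0.042,0,0,0,0],[-0.05,0,0,0,0],[-0.05,0,0,0,0]]]}}

```text
clock: 8.1
eef_pos: [0.4475, 0.0309, 0.0501]
tool_rot: [0.0, 1.0, -0.0, -0.001]
ft_force: [-0.5, 0.3, -1.2]
grip_width: 0.0193
grasp_force: 59.0
```

Emit:
{"op": "move_arm", "data": {"moves": [[[0.004,0,0,0,0],[0.01,0,0,0,0],[0.01,0,0.02,0,0],[0.01,0,0.05,0,0],[0.01,0,0.09,0,0]]]}}

```text
clock: 8.72
eef_pos: [0.4583, 0.0308, 0.14]
tool_rot: [0.0, 1.0, -0.0, -0.002]
ft_force: [0.7, 0.9, -1.9]
grip_width: 0.0189
grasp_force: 58.9
```

Emit:
{"op": "move_arm", "data": {"moves": [[[-0.002,-0.04,0.01,-1,0],[-0.004,-0.095,0.01,-2,0],[-0.006,-0.15,0.01,-3,0],[-0.008,-0.205,0,-4,0],[-0.01,-0.26,0,-5.3,0]]]}}

```text
clock: 9.35
eef_pos: [0.4484, -0.2307, 0.1393]
tool_rot: [0.047, 0.999, 0.001, -0.001]
ft_force: [0.6, 0.2, -1.8]
grip_width: 0.0193
grasp_force: 59.1
```

Emit:
{"op": "move_arm", "data": {"moves": [[[0,-0.035,0,0,0],[0,-0.055,-0.006,0,0],[0,-0.055,-0.006,0,0],[0,-0.055,-0.006,0,0]]]}}

```text
clock: 9.85
eef_pos: [0.4489, -0.2828, 0.1338]
tool_rot: [0.046, 0.999, 0.001, -0.001]
ft_force: [-0.4, 0.1, -1.6]
grip_width: 0.0192
grasp_force: 59.1
```

```bash
python3 - <<'E'
from h import *
o=monitor.get_obs();print(o['eef_pos'],o['tool_rot'],o['ft_force'],o['grip_width'])
s0=load('side')
s=cam('side');t=cam('top')
a=s['color'][150:290,260:400,::-1];b=t['color'][60:200,170:310,::-1]
cv2.imwrite('pics/b5.png',np.hstack([cv2.resize(np.ascontiguousarray(x),None,fx=2.85,fy=4,interpolation=2) for x in(a,b)]))
E
```

```text
[ 0.44886194 -0.28282781  0.13378513] [ 4.60359368e-02  9.98939335e-01  6.87798255e-04 -6.51995115e-04] [-0.38526897  0.07516843 -1.63695874] 0.019215265590713647
```

View pics/b5.png

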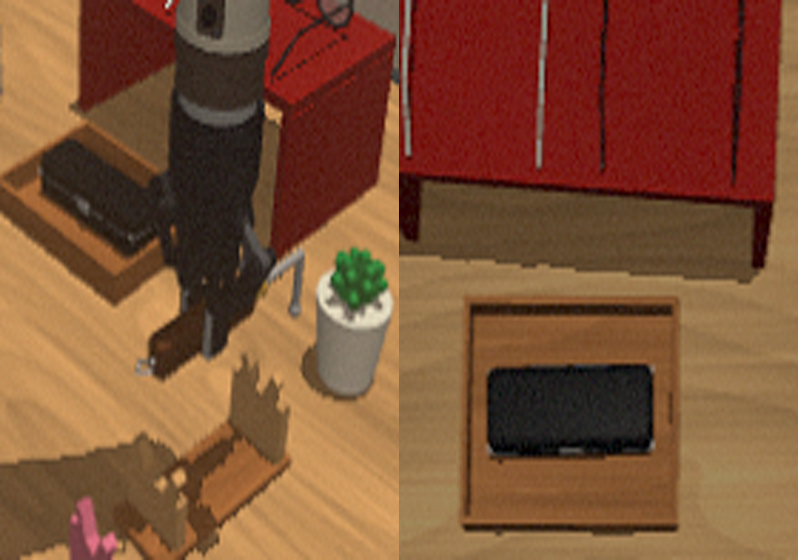

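The tray is fully out: in the right half it lies below the riser with the case in it, (488..655, 366..455) in the crop. Now I'll lower the hook onto its rest.

Emit:
{"op": "move_arm", "data": {"moves": [[[0,0,-0.025,0,0],[0,0,-0.05,0,0],[0,0,-0.07,0,0],[0,0,-0.08,0,0],[0,0,-0.086,0,0]]]}}

```text
clock: 10.58
eef_pos: [0.4494, -0.2836, 0.0483]
tool_rot: [0.046, 0.999, -0.0, 0.0]
ft_force: [0.7, 0.8, -1.5]
grip_width: 0.0192
grasp_force: 59.1
```

Emit:
{"op": "move_arm", "data": {"moves": [[[0,0,-0.002,0,0],[0,0,-0.003,0,0],[0,0,-0.003,0,0]]]}}

```text
clock: 10.95
eef_pos: [0.4495, -0.2843, 0.046]
tool_rot: [0.047, 0.999, -0.0, 0.001]
ft_force: [0.2, 1.2, 0.3]
grip_width: 0.0192
grasp_force: 59.4
```

Emit:
{"op": "move_arm", "data": {"moves": [[[0,0,-0.001,0,25],[0,0,-0.001,0,30],[0,0,-0.001,0,45],[0,0,-0.001,0,60],[0,0,-0.001,0,60]]]}}

```text
clock: 11.58
eef_pos: [0.4491, -0.2841, 0.0443]
tool_rot: [0.047, 0.999, -0.0, 0.0]
ft_force: [-1.0, 1.0, 0.8]
grip_width: 0.0512
grasp_force: 0.0
```

Emit:
{"op": "move_arm", "data": {"moves": [[[0,0,0.02,0,60],[0,0,0.05,0,60],[0,0,0.09,0,60],[0,0,0.13,0,60],[0,0,0.16,0,60]]]}}

```text
clock: 12.2
eef_pos: [0.4494, -0.2843, 0.2063]
tool_rot: [0.047, 0.999, -0.0, 0.001]
ft_force: [-0.4, -0.1, -0.2]
grip_width: 0.0511
grasp_force: 0.0
```

```bash
python3 - <<'E'
from h import *
t=load('top');s=load('side')
T=lambda p:np.array([170+(p[0]-399)/2.85,60+p[1]/4])
u=[T(p) for p in [(488,368),(655,366),(656,453),(488,457)]]
print('case',atz(t,u,.036).round(4),atz(t,u,.036).mean(0))
v=[T(p) for p in [(463,527),(678,527),(678,299),(466,299)]]
print('tray',atz(t,v,.03).round(4))
S=lambda p:np.array([260+p[0]/2.85,150+p[1]/4])
# dark mask pca for the case in top image
im=t['color'].astype(int);m=(im.sum(2)<110);m[:int(60+355/4)]=0;m[int(60+470/4):]=0;m[:,:195]=0;m[:,263:]=0
n,l,st,ce=cv2.connectedComponentsWithStats(m.astype('uint8'));i=1+st[1:,4].argmax();print(st[i],ce[i])
r=cv2.minAreaRect(np.argwhere(l==i)[:,::-1].astype(np.float32));print(r,atz(t,[r[0],ce[i]],.036));b=cv2.boxPoints(r);print(atz(t,b,.036).round(4))
print(tri(t,T((488,368)),s,S((47,138))),tri(t,T((654,455)),s,S((128,247))))
o=monitor.get_obs();print(o['eef_pos'],o['tool_rot'])
E
```

```text
case [[ 0.6707  0.1099  0.036 ]
 [ 0.6705 -0.0509  0.036 ]
 [ 0.61   -0.0514  0.036 ]
 [ 0.6089  0.1094  0.036 ]] [0.64002322 0.02926872 0.036     ]
tray [[ 0.5618  0.134   0.03  ]
 [ 0.5597 -0.0719  0.03  ]
 [ 0.719  -0.0734  0.03  ]
 [ 0.721   0.1325  0.03  ]]
[ 201  151   58   23 1076] [228.28252788 161.78066914]
((229.5, 162.0), (22.0, 57.0), 90.0) [[0.64205783 0.03233269 0.036     ]
 [0.64270143 0.03566418 0.036     ]]
[[ 0.6735  0.1105  0.036 ]
 [ 0.672  -0.0459  0.036 ]
 [ 0.6108 -0.0455  0.036 ]
 [ 0.6123  0.1101  0.036 ]]
(array([0.6579911 , 0.11748796, 0.04461132]), np.float64(0.02792027637232928)) (array([ 0.61019625, -0.0489579 ,  0.0260664 ]), np.float64(0.0006605255928145656))
[ 0.44943327 -0.28431249  0.20630535] [ 4.66124392e-02  9.98912554e-01 -4.71544807e-04  8.76489547e-04]
```

Emit:
{"op": "move_arm", "data": {"moves": [[[0.01,0.03,0,-8,80],[0.03,0.065,0,-18,100],[0.055,0.1,0,-28,100],[0.08,0.135,0,-38,100],[0.1,0.17,0,-48,100]]]}}

```text
clock: 12.82
eef_pos: [0.5499, -0.1129, 0.2043]
tool_rot: [0.451, 0.892, 0.0, 0.0]
ft_force: [-0.2, 0.1, -0.4]
grip_width: 0.0848
grasp_force: 0.0
```

Emit:
{"op": "move_arm", "data": {"moves": [[[0.025,0.04,0,-10,100],[0.05,0.08,-0.02,-20,100],[0.075,0.115,-0.04,-29,100],[0.091,0.144,-0.07,-36.7,100],[0.091,0.144,-0.07,-36.7,100]]]}}

```text
clock: 13.45
eef_pos: [0.6386, 0.0323, 0.1305]
tool_rot: [0.706, 0.708, -0.002, -0.002]
ft_force: [-0.5, -0.1, 0.1]
grip_width: 0.0852
grasp_force: 0.0
```

```bash
python3 - <<'E'
from h import *
o=monitor.get_obs();print(o['eef_pos'],o['tool_rot'],o['ft_force'],o['grip_width'])
s=cam('side')
a=s['color'][170:290,290:400,::-1];b=s['color'][110:230,240:350,::-1]
cv2.imwrite('pics/b6.png',np.hstack([cv2.resize(np.ascontiguousarray(x),None,fx=3.6,fy=4.5,interpolation=2) for x in(a,b)]))
E
```

```text
[0.63860256 0.03226395 0.13047642] [ 0.7059947   0.70821001 -0.00225813 -0.0022264 ] [-0.53303716 -0.08781719  0.12158232] 0.08521902851453463
```

View pics/b6.png

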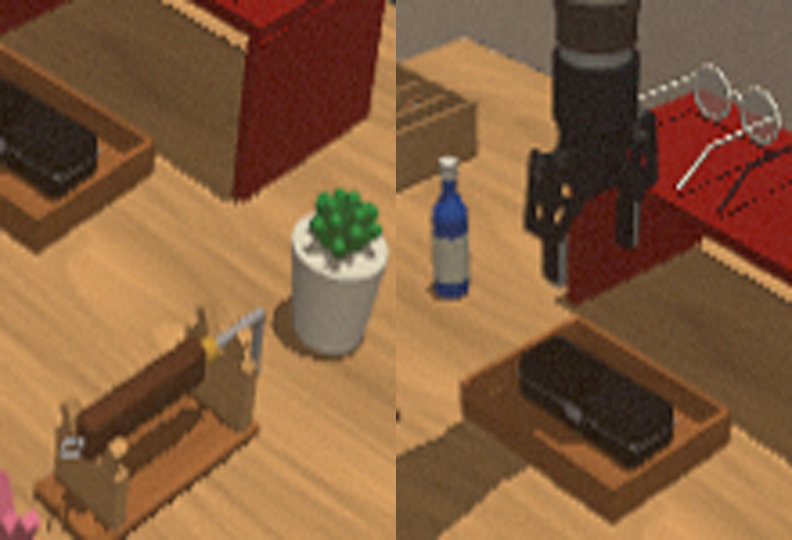

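The hook lies home (left half) and the open fingers straddle the case across its width (right half). I'll descend and grip.

Emit:
{"op": "move_arm", "data": {"moves": [[[0,0,-0.04,0,100],[0,0,-0.08,0,100],[0,0,-0.11,0,100],[0,0,-0.121,0,100],[0,0,-0.121,0,100]]]}}

```text
clock: 14.12
eef_pos: [0.6401, 0.0291, 0.0139]
tool_rot: [0.708, 0.707, -0.0, 0.0]
ft_force: [0.4, -0.5, 0.0]
grip_width: 0.0854
grasp_force: 0.0
```

Emit:
{"op": "move_arm", "data": {"moves": [[[0,0,0,0,90],[0,0,0,0,80],[0,0,0,0,70],[0,0,0,0,60],[0,0,0,0,50]]]}}

```text
clock: 14.75
eef_pos: [0.6412, 0.03, 0.0148]
tool_rot: [0.707, 0.707, 0.001, 0.001]
ft_force: [1.1, -0.0, 6.3]
grip_width: 0.0572
grasp_force: 64.6
```

Emit:
{"op": "move_arm", "data": {"moves": [[[0,0,0,0,40],[0,0,0,0,40],[0,0,0,0,40]]]}}

```text
clock: 15.12
eef_pos: [0.6412, 0.03, 0.0148]
tool_rot: [0.707, 0.707, 0.001, 0.001]
ft_force: [0.7, -0.4, 6.6]
grip_width: 0.0569
grasp_force: 64.6
```

Emit:
{"op": "move_arm", "data": {"moves": [[[0,0,0.015,0,40],[0,0,0.035,0,40],[-0.01,0,0.065,0,40],[-0.025,0.01,0.095,0,40],[-0.045,0.03,0.1,0,40]]]}}

```text
clock: 15.75
eef_pos: [0.5964, 0.0597, 0.1165]
tool_rot: [0.708, 0.706, 0.002, 0.002]
ft_force: [-0.0, 0.4, -1.1]
grip_width: 0.0568
grasp_force: 64.2
```

Emit:
{"op": "move_arm", "data": {"moves": [[[-0.03,0.035,0,1,40],[-0.065,0.08,0,2,40],[-0.1,0.13,0,3,40],[-0.135,0.18,0,4,40],[-0.16,0.215,0,4.8,40]]]}}

```text
clock: 16.38
eef_pos: [0.433, 0.2766, 0.1138]
tool_rot: [0.676, 0.737, -0.0, -0.0]
ft_force: [1.0, -0.3, -1.5]
grip_width: 0.0574
grasp_force: 64.2
```

Emit:
{"op": "move_arm", "data": {"moves": [[[-0.009,0.016,-0.02,0,40],[-0.009,0.016,-0.05,0,40],[-0.009,0.016,-0.07,0,40],[-0.009,0.016,-0.07,0,40]]]}}

```text
clock: 16.88
eef_pos: [0.4243, 0.29, 0.042]
tool_rot: [0.677, 0.736, -0.002, -0.001]
ft_force: [-0.4, -0.0, -0.3]
grip_width: 0.057
grasp_force: 64.2
```

```bash
python3 - <<'E'
from h import *
o=monitor.get_obs();print(o['eef_pos'],o['tool_rot'],o['ft_force'],o['grip_width'])
s=cam('side');t=cam('top')
a=s['color'][140:240,140:260,::-1];b=t['color'][180:300,70:200,::-1]
cv2.imwrite('pics/b7.png',np.hstack([cv2.resize(np.ascontiguousarray(x),(400,400),interpolation=2) for x in(a,b)]))
E
```

```text
[0.42432856 0.28995504 0.04204081] [ 6.77009532e-01  7.35970681e-01 -2.23081767e-03 -5.22285661e-04] [-0.3648737  -0.04439698 -0.26016719] 0.0569829874579281
```

View pics/b7.png

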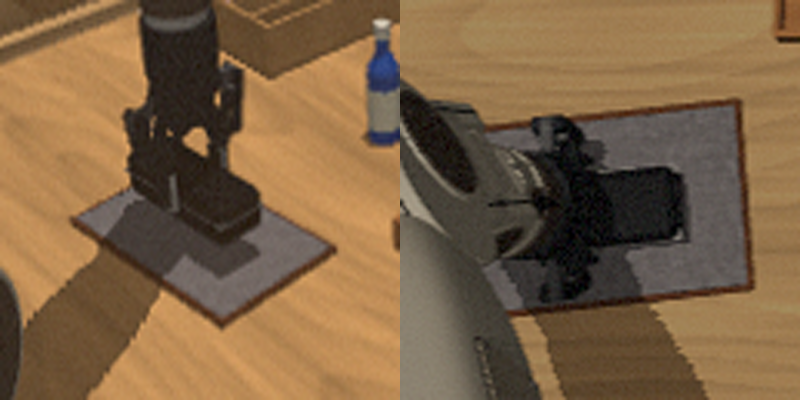

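The case hangs level just above the pad. Its free end is at about (688,170..242) in the right half, and the pad's right edge runs (742,100)–(752,290). I'll check the centring.

```bash
python3 - <<'E'
from h import *
t=load('top')
T=lambda p:np.array([70+(p[0]-400)*.325,180+p[1]*.3])
print(atz(t,[T((687,169)),T((689,242))],.055),atz(t,[T((741,100)),T((752,289))],.006))
E
```

```text
[[0.45489916 0.20579976 0.055     ]
 [0.39720059 0.20315472 0.055     ]] [[0.51440491 0.17009357 0.006     ]
 [0.3584949  0.15845974 0.006     ]]
```

Emit:
{"op": "move_arm", "data": {"moves": [[[0.003,0.007,-0.01,0,40],[0.003,0.007,-0.018,0,40],[0.003,0.007,-0.023,0,40],[0.003,0.007,-0.025,0,40],[0.003,0.007,-0.026,0,40]]]}}

```text
clock: 17.6
eef_pos: [0.429, 0.2978, 0.0171]
tool_rot: [0.677, 0.736, -0.0, -0.0]
ft_force: [-0.6, -0.3, -1.3]
grip_width: 0.0569
grasp_force: 64.2
```

Emit:
{"op": "move_arm", "data": {"moves": [[[0,0,-0.001,0,40],[0,0,-0.001,0,40]]]}}

```text
clock: 17.85
eef_pos: [0.4291, 0.2979, 0.0164]
tool_rot: [0.677, 0.736, 0.0, 0.0]
ft_force: [0.0, 0.8, -1.4]
grip_width: 0.0573
grasp_force: 64.2
```

Still about 1.2 N hanging. I'll creep down.

Emit:
{"op": "move_arm", "data": {"moves": [[[0,0,-0.0005,0,40],[0,0,-0.001,0,40],[0,0,-0.001,0,40]]]}}

```text
clock: 18.23
eef_pos: [0.429, 0.2979, 0.0153]
tool_rot: [0.677, 0.736, -0.0, -0.0]
ft_force: [0.2, -0.1, -1.1]
grip_width: 0.0567
grasp_force: 64.2
```

Emit:
{"op": "move_arm", "data": {"moves": [[[0,0,-0.0005,0,40],[0,0,-0.0007,0,40],[0,0,-0.0007,0,40]]]}}

```text
clock: 18.6
eef_pos: [0.4291, 0.298, 0.0148]
tool_rot: [0.677, 0.736, 0.0, 0.0]
ft_force: [-0.8, -0.4, 0.3]
grip_width: 0.0572
grasp_force: 64.4
```

Emit:
{"op": "move_arm", "data": {"moves": [[[0,0,0,0,66],[0,0,0,0,70],[0,0,0,0,75],[0,0,0,0,85],[0,0,0,0,95]]]}}

```text
clock: 19.23
eef_pos: [0.4291, 0.2979, 0.0146]
tool_rot: [0.677, 0.736, -0.0, 0.0]
ft_force: [-0.0, -0.2, 0.1]
grip_width: 0.0812
grasp_force: 0.0
```

Emit:
{"op": "move_arm", "data": {"moves": [[[0,0,0,0,100],[0,0,0.02,0,100],[0,0,0.06,0,100],[0,0,0.11,0,100],[0,0,0.16,0,100]]]}}

```text
clock: 19.85
eef_pos: [0.4288, 0.2977, 0.176]
tool_rot: [0.677, 0.736, -0.0, -0.0]
ft_force: [1.3, 0.2, -0.6]
grip_width: 0.0855
grasp_force: 0.0
```

Emit:
{"op": "move_arm", "data": {"moves": [[[-0.01,-0.06,0,0,100],[-0.02,-0.12,0,0,100],[-0.03,-0.18,0,0,100],[-0.03,-0.24,0,0,100],[-0.03,-0.3,0,0,100]]]}}

```text
clock: 20.48
eef_pos: [0.3988, -0.0038, 0.175]
tool_rot: [0.677, 0.736, 0.0, 0.001]
ft_force: [0.5, 0.4, 0.0]
grip_width: 0.0854
grasp_force: 0.0
```

```bash
python3 - <<'E'
from h import *
o=monitor.get_obs();print(o['eef_pos'],o['ft_force'],o['grip_width'])
t=cam('top');s=cam('side')
im=t['color'].astype(int);m=(im.sum(2)<110).astype('uint8');m[:200]=0;m[290:]=0;m[:,:80]=0;m[:,190:]=0
n,l,st,ce=cv2.connectedComponentsWithStats(m);i=1+st[1:,4].argmax()
b=cv2.boxPoints(cv2.minAreaRect(np.argwhere(l==i)[:,::-1].astype(np.float32)));P=atz(t,b,.028);print(st[i],P.round(4),P.mean(0))
a=s['color'][100:300,140:400,::-1];b=t['color'][100:300,70:370,::-1]
cv2.imwrite('pics/b8.png',np.hstack([cv2.resize(np.ascontiguousarray(x),(400,n),interpolation=2) for x,n in((a,300),(b,300))]))
E
```

```text
[ 0.3988223  -0.00377359  0.174981  ] [0.50740006 0.39799339 0.04881917] 0.0854039081548183
[ 100  229   62   27 1294] [[0.4493 0.3863 0.028 ]
 [0.4637 0.2216 0.028 ]
 [0.4053 0.2149 0.028 ]
 [0.3911 0.3788 0.028 ]] [0.42734066 0.3003936  0.028     ]
```

View pics/b8.png

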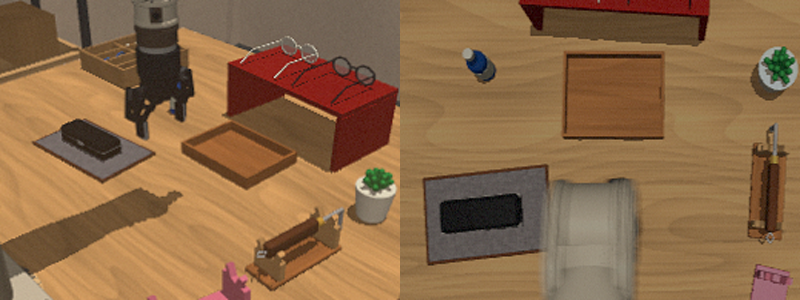

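The case lies flat, lid up, on the pad (right half, about (481,213)), the tray is empty and the hook is home; the case looks a few mm left of centre. I have now viewed 12 pictures, two over the allowed ten, so I'll view no more and check the centring numerically from both cameras.

Emit:
{"op": "move_arm", "data": {"moves": [[[0,-0.05,0.02,0,100],[0,-0.1,0.02,0,100],[0,-0.15,0.02,0,100],[0,-0.15,0.02,0,100]]]}}

```text
clock: 21.08
eef_pos: [0.3993, -0.1541, 0.1946]
tool_rot: [0.679, 0.734, 0.0, 0.0]
ft_force: [0.8, 0.8, 0.5]
grip_width: 0.0854
grasp_force: 0.0
```

```bash
cat > fit.py <<'E'
from h import *
from scipy.optimize import minimize
C=[cam('top'),cam('side')]
box=lambda p,sx,sy,z0,z1:np.array([[p[0]+a*sx/2*np.cos(p[2])-b*sy/2*np.sin(p[2]),p[1]+a*sx/2*np.sin(p[2])+b*sy/2*np.cos(p[2]),z] for a in(-1,1) for b in(-1,1) for z in(z0,z1)])
def hull(c,P,K=8):
    m=np.zeros((420*K,560*K),np.uint8);cv2.fillConvexPoly(m,cv2.convexHull((proj(c,P)*K+K/2).round().astype(np.int32)),255)
    return cv2.resize(m,(560,420),interpolation=cv2.INTER_AREA)/255.
rois=[(80,290,195,310),(140,290,155,235)]
for k,c in enumerate(C):
    R_=hull(c,box([.426,.291,.084],.2,.3,0,.06))>0
    im=c['color'].astype(int);dark=(im.max(2)<62)&R_
    sat=(im.max(2)-im.min(2));gray=((sat<28)|dark)&R_
    c['dark']=dark;c['gray']=cv2.morphologyEx(gray.astype('uint8'),cv2.MORPH_OPEN,np.ones((3,3)))
    print(dark.sum(),c['gray'].sum())
def fit(key,sx,sy,z0,z1,sel,p0):
    f=lambda p:sum(np.abs(hull(C[k],box(p,sx,sy,z0,z1))-C[k][key]).sum()/C[k][key].sum() for k in sel)
    r=minimize(f,p0,method='Nelder-Mead',options=dict(initial_simplex=np.array(p0)+np.array([[0,0,0],[.01,0,0],[0,.01,0],[0,0,.05]]),xatol=1e-4,fatol=1e-5))
    print(key,sel,r.x.round(4),round(r.fun,3))
for sel in((0,),(1,),(0,1)):
    fit('dark',.058,.16,.006,.046,sel,[.426,.295,.084]);fit('gray',.152,.252,.005,.006,sel,[.426,.291,.084])
E
python3 fit.py
```

```text
1375 4917
571 1480
dark (0,) [0.4266 0.2985 0.0762] 0.102
gray (0,) [0.4272 0.295  0.0933] 0.038
dark (1,) [ 0.4294  0.3074 -0.005 ] 0.275
gray (1,) [0.4297 0.3007 0.097 ] 0.07
dark (0, 1) [0.4267 0.3012 0.0557] 0.414
gray (0, 1) [0.4277 0.2963 0.0897] 0.13
```

The two fits agree to about 5 mm and 1 degree, so the case is centred and lengthwise. I'll hand in.

```bash
python3 -c "
from workcell import job
print(job.job_done())"
```

```text
the job is handed in; nothing more can be done
None
```

The job is handed in: the tray was pulled clear by the hook, the hook is back on its rest, and the case lies flat, lid up, within about 4–7 mm of the pad's middle and lengthwise along it; I viewed 12 pictures, two over the limit of 10.

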